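# Send two vial carriers down the gravity rail

### The arm

A 6-joint arm with a two-finger parallel gripper is mounted at the origin on a cart in front of the work surface, level with it; the furniture and walls round the work are solid. World frame = base frame: x ahead of the robot, y to its left, z up, the work surface at z = 0. Lengths are in mm, angles in rad, forces in N, time in s.
With the tool pointing down it reaches from about 400 to 925 mm from the base axis. Payload 12.5 kg.
Tool frame: the origin (TCP) lies where the fingers leave the gripper's body, on its centre line; the fingertips stand r.finger_overhang ahead of it and the grasp point (between the pads) lies 59 mm ahead of it (r.finger_overhang is the distance from the TCP to the fingertips, in mm); z points along the fingers, y is the line along which they close (so a half turn about z gives the same grasp; the last joint's range is limited). The gripper opens to 95 mm and grips with 3 to 60 N. Pads are 20 mm wide; open, the fingers measure 119 mm over their backs; the gripper's body (75 mm by 180 mm) begins 59 mm behind the grasp point.
Start: joints at [-1.285, 0.491, 1.559, -0, 1.092, -0.106], TCP at [238.68, -577.642, 292.261] pointing down, gripper open.
Joint ranges: [-3.1, 3.1], [-0.84, 2.19], [0.05, 2.79], [-1.13, 4.28], [0.06, 2.93], [-2.69, 2.69]. Speed limits (rad/s): [2.22, 2.22, 2.79, 3.14, 3.14, 3.14].

### API

Orientations are given as a 3x3 rotation matrix whose columns are the frame's x, y, z axes.
In Python, from plant import r gives the robot as it stands. Calls block until the motion is done:
- r.goto(position, orientation): joint-space move of the TCP to a pose.
- r.move_l(position, attitude=None, max_speed=150): straight line of the TCP; attitude=None keeps the orientation; max_speed is the mean speed in mm/s.
- r.goto_joints(angles): joint-space move.
- r.set_gripper(opening, grip_force=None): finger opening in mm; grip_force is the grip in N (None keeps the last); returns when the fingers have stopped.
- r.sleep(seconds).
- r.solve_ik(position, orientation): joint angles nearest the present ones, or None.
- r.sense(): the state.
- r.grab_frame(name): name is "scene" or "top"; returns the picture (420x560x3 uint8, red, green, blue); there is no depth.
- r.camera_info(name): a dict with "fovy" (degrees; the focal length in pixels is half the picture's height over the tangent of half this angle, whatever the lens; pixels are square), "cx", "cy" (the principal point, pixels), "k1" (the pictures are not rectified: a ray, as slopes to the right and down, at radius r is drawn at 1 + k1 r^2 times it, then the intrinsics apply), "rvec" (rotation vector, rad) and "tvec" (3), from world to camera coordinates, as OpenCV has them. Camera axes: x right, y down, z forward; pixel columns grow to the right and rows downward; lengths in mm; the calibration is good to about 2 mm. A picture is of the moment at which its call begins. camera_info takes no time and is no camera call.
A pose or a line that the arm cannot do raises r.MotionError and nothing moves.
- r.hand_in(): hands the job in; it is judged then, once.
Trained networks look in the newest picture that a camera, given by its name, has taken for a name from the list of things; names that differ only in an ending like _2 or _b are one class to them, and where a whole thing is asked for, a point or a joint stands for the part that bears it (a point fixed in the world has none). Each returns a list of dicts, best first, with "score" (0 to 1); they miss things now and then, are a little off and sometimes report something else, mostly with a low value. They report only what shows in the picture. A call takes as long as a camera call. They do not tell look-alikes from the thing itself.
- r.find_in(camera, query): "extent" ([left, top, width, height] in pixels, round what is visible of it).
- r.tip_of(camera, query): "point" ([column, row] in pixels: a listed point, or the origin of a listed thing).
The state is a dict: "time": time; "qpos": joint angles; "joint_velocities": joint speeds; "joint_efforts": joint torques, N m; "position": TCP position; "ee_rot": TCP orientation; "contact_force": force on the tool from outside, world axes, zero at the start; "moment": the same for the moment, N m; "opening": finger opening in mm; "grip_force": force on a finger pad.
Only numpy, scipy, OpenCV 4.12 (cv2) and the standard library are available. Lean on these libraries where they do the work, as an engineer would, in place of code of your own. Each camera call takes 0.05 s, during which the arm holds its last target. There are 200 camera calls.

### The job

Press shut the open red flip cap on the blue carrier. Then set the blue carrier astride the sloped rail at the green mark near its upper end, let go only once its wheels rest on the rail, and let it roll by itself down to the stop; when it has come to rest there, load the orange carrier at the green mark in the same way so that it rolls down and rests against the blue one. Do not push or touch the carriers farther down the rail, and leave the other things on the bench where they stand.

Things in the scene. Friction and masses are not known exactly. Their poses are not given: they have to be found in the camera images.
- blue_carrier_mid (a point): Middle of the blue saddle carrier (97 x 70 x 128 mm, 0.3 kg), 64 mm above its underside; z up, y along its slot. On top stands a thin grip tab, 10 mm thick along x, 34 mm long along y, from 20 to 64 mm above this point; pinch it across the 10 mm. A vial hangs each side; shut cap tops are 15 mm above this point. The vial on the +x side has the hinged flip cap; the other cap is fixed shut.
- orange_carrier_mid (a point): Middle of the orange saddle carrier, 64 mm above its underside; same shape, size, axes and grip tab as the blue one, but green caps, both fixed shut.
- blue_carrier: The blue carrier, origin at the centre of its underside. Its slot, 21 mm wide (37 mm at the bottom), is open downward and at both y ends; in it two free wheels, one behind the other along y, whose lowest points are 57 mm above the underside: on the rail the carrier's middle is 7 mm above the rail's top face. Either end may go first.
- orange_carrier: The orange carrier, origin at the centre of its underside; slot and wheels as on the blue one.
- flip_cap (a joint): Hinge of the red flip cap (rad): 0 shut, 1.2 to 1.9 open at the start; light friction (0.015 N m), stays where left. Hinge line along the carrier's y, 50 mm to +x of blue_carrier_mid and 10 mm above it. Cap 29 mm across, 10 mm thick, reaching 35 mm from the hinge. Opens up, then outward (+x): sweep it inward to the tab, then press it down. While up it obstructs fingers opened round the tab.
- cap_middle (a point): Centre of the flip cap's outer (top) face, 17 mm from the hinge line; moves with the cap.
- rail_stop (a point): On the centre line of the rail's top face, at the rubber face of the stop (lower end), 85 mm above the bench. Tilted with the rail: y points up the slope (0.12 rad), z square to the top face. Bar 14 mm wide, 16 deep, 410 long, on two 12 mm posts and a base 75 x 460 x 8 mm. The yellow stop plate is 56 mm wide, 30 mm over the rail. A carrier at the stop has its middle at y = 35 mm, the next at 105 mm.
- rail_load (a point): Centre of the 90 mm long green loading mark, on the centre line of the rail's top face, 310 mm up the rail from rail_stop, 122 mm above the bench; same axes as rail_stop. A carrier is set down with its middle over the mark (within 60 mm either way along the rail) and its slot along the rail.
- blue_cap_bottle: Bystander to be left alone: clear reagent bottle with a blue screw cap, 56 mm across, 105 mm tall; origin at the centre of its underside.
- bench_timer: Bystander to be left alone: white bench timer, 62x66x19 mm; origin at the centre of its underside.
- violet_block: Bystander to be left alone: violet moulded tube block, 62x81x26 mm; origin at the centre of its underside.
- amber_cap_bottle: Bystander to be left alone: clear reagent bottle with an orange screw cap, 70 mm across, 143 mm tall; origin at the centre of its underside.
- label_tape: Bystander to be left alone: roll of cream label tape, 65 mm across, 19 mm high; origin at the centre of its underside.
- tall_block: Bystander to be left alone: violet moulded tube block, 62x62x48 mm; origin at the centre of its underside.
Things that resemble listed ones, but are neither listed nor needed, are in the scene too. What is meant by the blue_carrier is not black or pink, and is the larger of those in its own colour.

How it is judged:
By the outcome, as a careful person would: the job done as asked, in the order asked, and still so for the second after the job is handed in, with the robot touching nothing.
It also fails if it takes over 72 s, if anything falls off the work surface, if the arm or the gripper's body presses on something with over 40 N, if the wrist force passes 120 N, or if a joint passes its speed limit or range.

## Working session

There is one attempt and no reset: what is moved stays moved. The work goes in short steps, each a Python script; the robot and the scene stay as the last script left them, time stands still between calls to the robot, and variables do not carry over. Pictures are saved under pics/ and viewed, at most 10 in all, crops included, and the job is handed in when it is done.

```bash
ls; mkdir -p pics
python3 - <<'E'
from plant import r
import cv2
for n in ("scene","top"):
    im=r.grab_frame(n); cv2.imwrite(f"pics/{n}0.png",im[:,:,::-1])
    c=r.camera_info(n); print(n,c)
    for q in ("blue_carrier_mid","orange_carrier_mid","cap_middle","rail_stop","rail_load"):
        print(q,[(round(d['score'],2),[round(v) for v in d['point']]) for d in r.tip_of(n,q)][:4])
    print([(round(d['score'],2),d['extent']) for d in r.find_in(n,"blue_carrier")][:4])
s=r.sense();print(s['time'],s['opening'],r.finger_overhang)
print(s['ee_rot'])
E
```

```text
pics
scene {'fovy': 55.701111645673436, 'cx': 287.2598678015985, 'cy': 208.05283640902118, 'k1': -0.08072738388788778, 'rvec': array([ 1.2489504 , -2.12036412,  1.02758479]), 'tvec': array([ 221.65933451,  357.53645806, 1174.72323582])}
blue_carrier_mid [(0.74, [382, 213])]
orange_carrier_mid [(0.86, [226, 248])]
cap_middle [(0.36, [389, 210])]
rail_stop [(0.68, [292, 182])]
rail_load [(0.92, [223, 207]), (0.45, [227, 263]), (0.34, [258, 256])]
[(0.75, [366.5, 207.1, 22.5, 23.2]), (0.66, [349.0, 225.5, 15.0, 19.8]), (0.52, [208.2, 232.1, 30.3, 36.3])]
top {'fovy': 43.990982620728886, 'cx': 270.9712391406907, 'cy': 210.01144590733088, 'k1': -0.1852814744375067, 'rvec': array([ 2.1436902 , -2.17024856,  0.12318993]), 'tvec': array([ -13.19298236,  526.54387069, 1491.61828319])}
blue_carrier_mid [(0.95, [353, 166]), (0.75, [352, 231]), (0.67, [336, 278]), (0.58, [383, 271])]
orange_carrier_mid [(0.9, [177, 234])]
cap_middle [(0.6, [354, 150]), (0.49, [341, 280]), (0.45, [395, 270]), (0.44, [373, 215])]
rail_stop []
rail_load [(0.71, [199, 171])]
[(0.79, [334.8, 214.9, 40.9, 34.2]), (0.69, [108.4, 177.6, 29.0, 23.6]), (0.63, [334.0, 148.9, 35.1, 45.1]), (0.59, [368.4, 259.7, 31.1, 21.0])]
0.7 94.8897199420117 77.60000000000001
[[ 9.24215842e-01  3.81870498e-01  1.99011161e-05]
 [ 3.81870496e-01 -9.24215831e-01 -1.50790004e-04]
 [-3.91893275e-05  1.46962160e-04 -9.99999988e-01]]
```

Run:
```python
import cv2,numpy as np
a=cv2.imread("pics/scene0.png");b=cv2.imread("pics/top0.png")
print(a.shape)
cv2.imwrite("pics/s_full.png",cv2.resize(a[120:320,170:436],(798,600),interpolation=cv2.INTER_CUBIC))
cv2.imwrite("pics/t_full.png",cv2.resize(b[85:325,90:410],(800,600),interpolation=cv2.INTER_CUBIC))
```

```text
(420, 560, 3)
```

View pics/t_full.png

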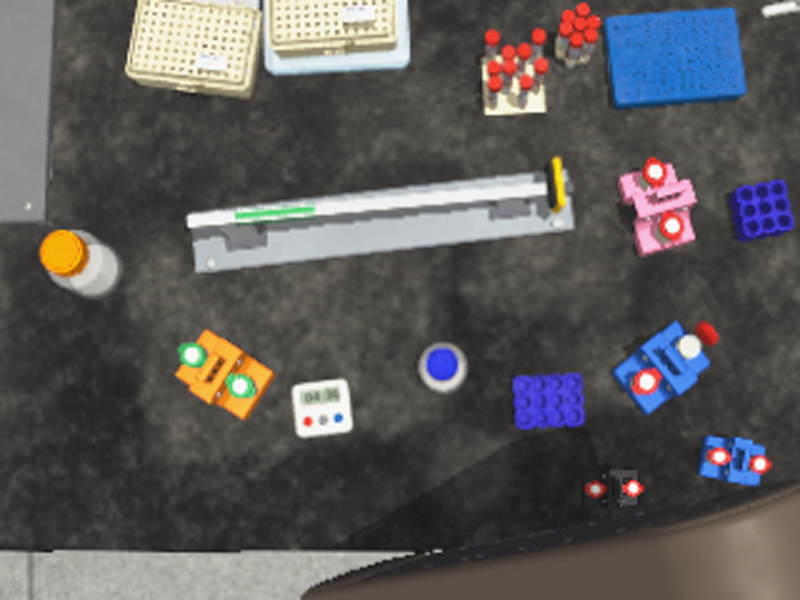

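View pics/s_full.png

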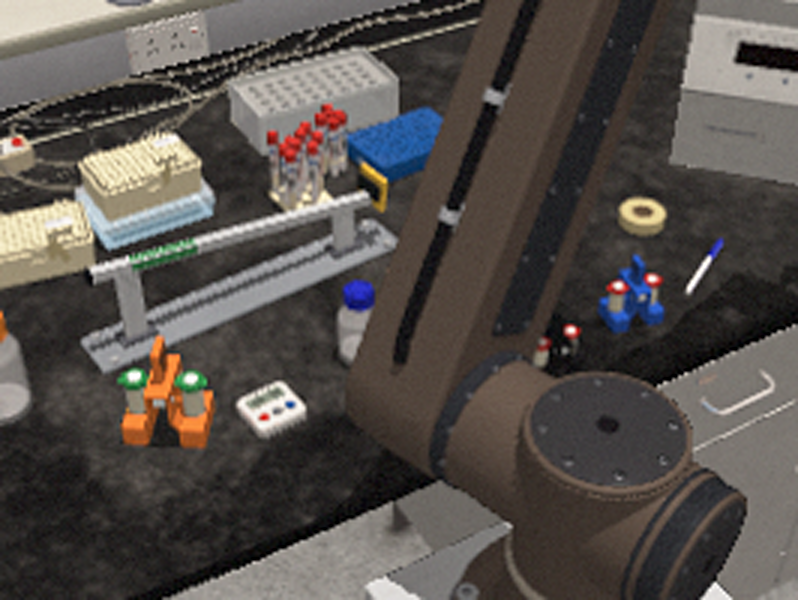

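```bash
cat > h.py <<'E'
import cv2,numpy as np
from plant import r
def cam(n):
    c=r.camera_info(n); f=210/np.tan(np.radians(c['fovy'])/2)
    K=np.array([[f,0,c['cx']],[0,f,c['cy']],[0,0,1.]]); return K,np.array([c['k1'],0,0,0,0]),np.array(c['rvec']),np.array(c['tvec'])
def ray(n,px):
    K,D,rv,t=cam(n); u=cv2.undistortPoints(np.array([[px]],float),K,D)[0,0]
    R=cv2.Rodrigues(rv)[0]; return -R.T@t, R.T@np.array([u[0],u[1],1.])
def at_z(n,px,z):
    o,d=ray(n,px); return o+d*(z-o[2])/d[2]
def proj(n,P):
    K,D,rv,t=cam(n); return cv2.projectPoints(np.array(P,float).reshape(-1,1,3),rv,t,K,D)[0][:,0]
def two(pa,pb):
    (o1,d1),(o2,d2)=ray("top",pa),ray("scene",pb)
    s=np.linalg.lstsq(np.c_[d1,-d2],o2-o1,rcond=None)[0]
    a,b=o1+s[0]*d1,o2+s[1]*d2; return (a+b)/2,np.linalg.norm(a-b)
def blobs(im,lo,hi,box,amin=4):
    m=cv2.inRange(cv2.cvtColor(im,cv2.COLOR_RGB2HSV),lo,hi); x0,y0,x1,y1=box
    k=np.zeros_like(m);k[y0:y1,x0:x1]=m[y0:y1,x0:x1]
    n,l,st,c=cv2.connectedComponentsWithStats(k)
    return [(st[i,4],st[i,:4].tolist(),c[i].round(2)) for i in range(1,n) if st[i,4]>=amin]
def Rd(xdir,tilt_n=(0,0,1)):
    "tool pointing along -n, tool x along xdir"
    z=-np.array(tilt_n,float);z/=np.linalg.norm(z)
    x=np.array([*xdir,0.][:3],float);x-=z*(x@z);x/=np.linalg.norm(x)
    return np.c_[x,np.cross(z,x),z]
E
python3 - <<'E'
from h import *
t=cv2.imread("pics/top0.png");s=cv2.imread("pics/scene0.png")
def cr(im,x,y,w,h,W,H): return cv2.resize(im[y:y+h,x:x+w],(W,H),interpolation=cv2.INTER_CUBIC)
cv2.imwrite("pics/mos.png",np.vstack([np.hstack([cr(t,335,210,40,40,400,400),cr(t,155,215,50,50,400,400)]),cr(t,160,140,160,40,800,200)]))
T=t[:,:,::-1].copy();S=s[:,:,::-1].copy()
print("top green");[print(b) for b in blobs(T,(45,80,60),(85,255,255),(150,150,230,260))]
print("scene green");[print(b) for b in blobs(S,(45,80,40),(90,255,255),(200,190,260,260))]
print("red top");[print(b) for b in blobs(T,(0,120,80),(9,255,255),(330,205,400,250))+blobs(T,(170,120,80),(180,255,255),(330,205,400,250))]
print("yellow");[print(b) for b in blobs(T,(20,120,80),(35,255,255),(295,140,330,180))+blobs(S,(18,120,80),(35,255,255),(280,170,305,195))]
print("cams",ray("top",(0,0))[0],ray("scene",(0,0))[0])
L,e=two((199,171),(223,207));print("load",L,e,at_z("top",(199,171),122),at_z("scene",(223,207),122))
print("stop",at_z("scene",(292,182),85))
print("orange",two((177,234),(226,248)),at_z("top",(177,234),64))
print("blue",at_z("top",(352,231),64))
E
```

```text
top green
(np.int32(61), [184, 168, 32, 4], array([199.25, 169.51]))
(np.int32(5), [197, 173, 5, 1], array([199., 173.]))
(np.int32(6), [207, 172, 6, 1], array([209.5, 172. ]))
(np.int32(5), [186, 174, 5, 1], array([188., 174.]))
(np.int32(59), [161, 222, 12, 10], array([166.22, 226.41]))
(np.int32(54), [180, 234, 12, 10], array([185.83, 238.94]))
scene green
(np.int32(9), [224, 201, 6, 3], array([226.44, 201.78]))
(np.int32(9), [217, 202, 6, 4], array([219.56, 203.67]))
(np.int32(43), [214, 203, 22, 7], array([223.91, 205.98]))
(np.int32(41), [209, 242, 11, 8], array([214.07, 246.15]))
(np.int32(43), [228, 243, 11, 8], array([233.28, 246.84]))
red top
(np.int32(65), [368, 213, 10, 10], array([372.29, 217.75]))
(np.int32(39), [343, 233, 11, 9], array([347.54, 237.59]))
(np.int32(8), [344, 232, 8, 4], array([347.5 , 233.25]))
(np.int32(4), [353, 234, 2, 4], array([353.25, 235.5 ]))
yellow
(np.int32(85), [310, 147, 6, 23], array([312.81, 157.62]))
(np.int32(65), [290, 174, 10, 17], array([295.14, 181.65]))
cams [ 344.35991213  -27.13533156 1543.70577831] [-533.69437395  514.40798716 1003.74030414]
load [631.10039314 182.27499393 106.20623753] 0.557667501166719 [627.82389702 179.72170112 122.        ] [610.79258078 188.34045081 122.        ]
stop [ 675.69273397 -137.38896305   85.        ]
orange (array([454.69623281, 247.10509868,  70.799268  ]), np.float64(5.587992735708187)) [456.44984545 250.95028454  64.        ]
blue [ 458.94690141 -251.15745775   64.        ]
```

View pics/mos.png

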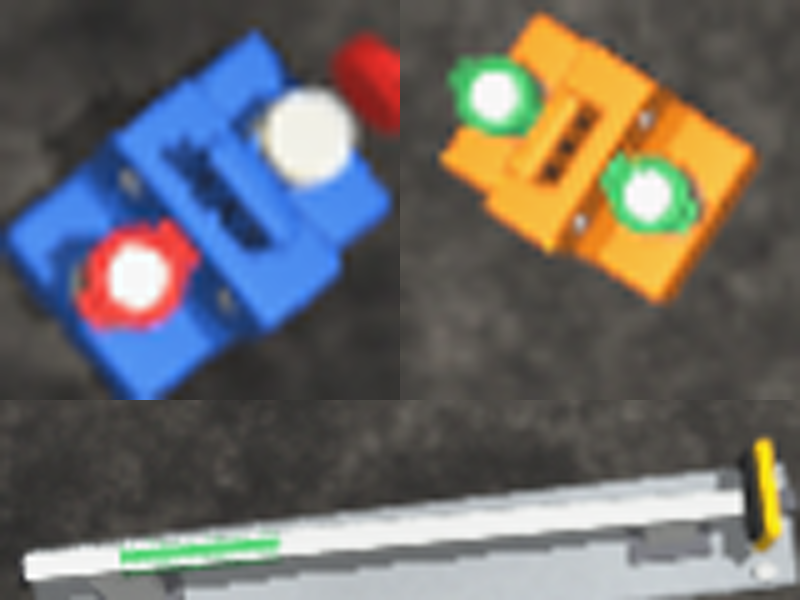

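Run:
```python
from h import *
t=cv2.imread("pics/top0.png");s=cv2.imread("pics/scene0.png")
for c in (175,180,190,200,210,225,240,255,275): print(c,150,t[150:182,c].max(1).tolist())
print("scene");
for c in (206,210,216,224,232,244,256): print(c,185,s[185:222,c].max(1).tolist())
a=at_z("top",(348.25,237.25),79);b=at_z("top",(365.5,223.0),69);print("blue",a,b,(a+b)/2,np.linalg.norm((a-b)[:2]))
a=at_z("top",(166.4,226.4),79);b=at_z("top",(185.4,238.9),79);print("or",a,b,(a+b)/2,np.linalg.norm((a-b)[:2]),two((166.3,226.4),(214.07,246.15)),two((185.6,238.9),(233.3,246.8)))
```

```text
175 150 [60, 59, 59, 57, 58, 55, 53, 55, 58, 62, 70, 70, 69, 69, 69, 69, 70, 71, 90, 168, 235, 242, 243, 244, 240, 125, 115, 113, 110, 140, 195, 196]
180 150 [65, 65, 67, 69, 68, 63, 64, 67, 70, 64, 62, 59, 60, 63, 61, 58, 65, 77, 118, 208, 243, 243, 244, 241, 194, 132, 131, 133, 125, 104, 134, 135]
190 150 [61, 61, 62, 55, 57, 56, 53, 52, 54, 55, 58, 59, 64, 71, 75, 77, 87, 139, 215, 234, 213, 220, 231, 209, 123, 117, 121, 130, 131, 132, 131, 129]
200 150 [65, 67, 68, 63, 61, 62, 63, 64, 64, 64, 66, 72, 73, 65, 57, 87, 156, 218, 237, 213, 215, 228, 225, 119, 116, 117, 116, 153, 202, 204, 203, 202]
210 150 [56, 55, 53, 53, 52, 53, 54, 54, 55, 53, 54, 57, 61, 65, 106, 174, 222, 239, 212, 216, 234, 233, 124, 116, 115, 115, 156, 204, 202, 203, 203, 204]
225 150 [68, 70, 63, 61, 66, 67, 73, 78, 73, 69, 69, 71, 84, 146, 193, 218, 241, 241, 242, 232, 162, 117, 112, 112, 153, 196, 197, 197, 196, 197, 198, 200]
240 150 [67, 57, 56, 58, 59, 58, 55, 54, 56, 60, 64, 137, 194, 209, 232, 240, 240, 242, 225, 118, 112, 112, 156, 198, 197, 197, 196, 198, 199, 199, 200, 201]
255 150 [58, 56, 56, 57, 
[... 1321 characters left out ...]
49, 48, 41, 53, 120, 163, 164, 128, 82, 78, 126, 159, 157]
256 185 [51, 52, 54, 59, 59, 60, 59, 61, 169, 236, 203, 119, 127, 117, 66, 66, 68, 65, 49, 46, 40, 43, 46, 119, 163, 162, 131, 80, 79, 123, 163, 163, 158, 158, 161, 160, 141]
blue [ 440.2047882  -237.69453624   79.        ] [ 480.93829356 -290.05626718   69.        ] [ 460.57154088 -263.87540171   74.        ] 66.33980197978791
or [477.32650806 278.95991255  79.        ] [441.14459469 223.89542631  79.        ] [459.23555137 251.42766943  79.        ] 65.88799967311013 (array([477.36207549, 279.36420022,  75.60466235]), np.float64(1.2804816952283673)) (array([440.92004709, 222.97419489,  76.22904142]), np.float64(1.7991587322673797))
```

Run:
```python
from h import *
t=cv2.imread("pics/top0.png");s=cv2.imread("pics/scene0.png")
print("top200",[(164+i,*map(int,v)) for i,v in enumerate(t[164:176,200])])
print("top230",[(160+i,*map(int,v)) for i,v in enumerate(t[160:174,230])])
print("sc224",[(200+i,*map(int,v)) for i,v in enumerate(s[200:211,224])])
print("sc256",[(191+i,*map(int,v)) for i,v in enumerate(s[191:201,256])])
# hypothesis: rail dir from top image far/near edges; predicted rows for top-face edges and side bottom
for nm,xL in (("a",624),("b",628),("c",632)):
    # rail dir from yellow plate guess
    S=at_z("top",(312,158),100); u=np.array([xL,182])-S[:2]; u/=np.linalg.norm(u); n=np.array([-u[1],u[0]]); n*=np.sign(n[0])
    P=[[*(np.array([xL,179])+n*w),z] for w,z in ((7,122),(0,122),(-7,122),(-7,106))]+[[*(np.array([xL,179])+n*w),8] for w in (37.5,-37.5)]
    print(nm,S,proj("top",P).round(1).tolist(),proj("scene",P).round(1).tolist())
print("tab",at_z("top",(360.35,229.05),128), at_z("top",(155+(565.5-400)/8-.5,215+145.5/8-.5),128))
```

```text
top200 [(164, 53, 55, 57), (165, 87, 87, 85), (166, 156, 156, 148), (167, 216, 218, 212), (168, 226, 237, 224), (169, 120, 213, 86), (170, 132, 215, 104), (171, 197, 228, 186), (172, 219, 225, 219), (173, 87, 119, 76), (174, 116, 114, 111), (175, 117, 115, 111)]
top230 [(160, 53, 54, 55), (161, 56, 59, 61), (162, 128, 126, 124), (163, 189, 185, 180), (164, 214, 213, 209), (165, 236, 236, 235), (166, 239, 240, 239), (167, 240, 241, 240), (168, 241, 242, 241), (169, 223, 225, 224), (170, 120, 120, 119), (171, 112, 110, 107), (172, 112, 110, 107), (173, 111, 110, 107)]
sc224 [(200, 40, 39, 48), (201, 43, 41, 45), (202, 59, 111, 47), (203, 123, 179, 110), (204, 137, 168, 130), (205, 67, 95, 58), (206, 51, 97, 37), (207, 63, 87, 61), (208, 59, 57, 66), (209, 33, 36, 40), (210, 37, 40, 43)]
sc256 [(191, 53, 56, 59), (192, 58, 60, 61), (193, 164, 167, 169), (194, 232, 233, 236), (195, 196, 201, 203), (196, 116, 119, 118), (197, 124, 126, 127), (198, 109, 111, 117), (199, 58, 61, 66), (200, 60, 60, 66)]
a [ 665.30004929 -138.2335277   100.        ] [[198.9, 169.9], [199.2, 172.3], [199.5, 174.8], [200.3, 175.8], [203.1, 167.5], [206.2, 191.8]] [[223.2, 203.5], [224.1, 204.4], [225.0, 205.3], [225.5, 208.7], [223.0, 222.9], [232.3, 232.8]]
b [ 665.30004929 -138.2335277   100.        ] [[199.0, 168.5], [199.3, 170.9], [199.5, 173.4], [200.3, 174.4], [203.3, 166.2], [206.0, 190.5]] [[222.8, 202.9], [223.7, 203.8], [224.6, 204.7], [225.1, 208.1], [222.7, 222.3], [231.8, 232.3]]
c [ 665.30004929 -138.2335277   100.        ] [[199.0, 167.1], [199.3, 169.5], [199.5, 172.0], [200.3, 173.1], [203.5, 164.8], [205.9, 189.2]] [[222.4, 202.3], [223.3, 203.3], [224.2, 204.2], [224.7, 207.6], [222.5, 221.7], [231.3, 231.7]]
tab [ 459.00968925 -264.72537314  128.        ] [455.26709974 243.99988634 128.        ]
```

```bash
cat >> h.py <<'E'
def railfit():
    pts={190:173.35,200:172.5,210:171.5,225:169.9,240:168.45,255:167.4,275:165.4}
    P=[]
    for c,w in pts.items():
        z=122.
        for _ in range(5):
            p=at_z("top",(c,w),z); z=122-(180-p[1])*.1205
        P.append(p)
    P=np.array(P); k=np.polyfit(P[:,1],P[:,0],1)
    uh=np.array([k[0],1])/np.hypot(k[0],1); nrm=np.array([uh[1],-uh[0]])
    L=np.array([np.polyval(k,180),180])+7*nrm
    return uh,np.r_[L,122.],P[:,0]-np.polyval(k,P[:,1])
E
python3 - <<'E'
from h import *
uh,L,res=railfit();print(uh,L,res.round(1))
print("end px: stop",proj("top",[[*(L[:2]-308*uh),85]]),proj("scene",[[*(L[:2]-308*uh),85],L]))
M=np.array([460.2,-264,64]);X=np.array([.614,-.789,0]);Y=np.array([.789,.614,0])
n=np.array([*(-uh*np.sin(.12)),np.cos(.12)])
for sg in (1,-1):
    for nm,p,R in (("blue",M+[0,0,104],Rd(sg*Y)),("load",L+n*111,Rd([*(sg*uh),0],n)),("load-",L+n*111,Rd([*(-sg*uh),0],n))):
        q=r.solve_ik(p,R);print(sg,nm,None if q is None else np.round(q,2))
E
```

```text
[-0.10436358  0.99453921] [630.49206122 180.73054509 122.        ] [ 0.  -0.3 -0.1  0.4  0.5 -0.5 -0. ]
end px: stop [[307.24378277 160.09523702]] [[291.02389199 184.33067356]
 [223.01026294 203.60259758]]
1 blue [-0.65  0.53  1.92 -0.    0.7   0.26]
1 load [ 0.12  0.59  1.56  0.14  1.   -0.06]
1 load- None
-1 blue None
-1 load None
-1 load- [ 0.12  0.59  1.56  0.14  1.   -0.06]
```

```bash
cat > sweep.py <<'E'
from h import *
M=np.array([460.2,-264,64]);X=np.array([.614,-.789,0]);Y=np.array([.789,.614,0]);R=Rd(Y)
ov=r.finger_overhang
tip=lambda xo,h: M+X*xo+[0,0,h+ov]
r.set_gripper(0,20)
r.goto(tip(95,110),R)
r.move_l(tip(95,28),max_speed=200)
r.move_l(tip(38,28),max_speed=100); print(r.sense()['contact_force'].round(1))
r.move_l(tip(35,19),max_speed=60); f0=r.sense()['contact_force'];print(f0.round(1))
h=18.
while h>9:
    r.move_l(tip(35,h),max_speed=40); f=r.sense()['contact_force']; print(h,f.round(1),end=' ')
    if f[2]-0>10: break
    h-=1
r.sleep(.2); r.move_l(tip(35,110),max_speed=200)
r.goto(tip(35,250),R)
s=r.sense();print(s['time'],s['position'])
r.goto_joints(np.array(s['qpos'])+[0.9,-.1,0,0,0,0])
for n in ("top","scene"):
    cv2.imwrite(f"pics/{n}1.png",r.grab_frame(n)[:,:,::-1])
t=cv2.imread("pics/top1.png");s=cv2.imread("pics/scene1.png")
cv2.imwrite("pics/mos1.png",np.hstack([cv2.resize(t[205:255,330:380],(400,400),interpolation=3),cv2.resize(s[160:260,320:420],(400,400),interpolation=3)]))
E
python3 sweep.py
```

```text
[-0.  -0.5 -1.5]
[-0.4  0.7  0.9]
18.0 [-0.   0.6 -0.8] 17.0 [-0.5 -0.1 -0.2] 16.0 [-0.2  0.4 -0.4] 15.0 [-1.  -0.   5.2] 14.0 [-2.1  2.6 14.8] 7.8833 [ 481.56815099 -291.55258316  390.30303175]
```

View pics/mos1.png

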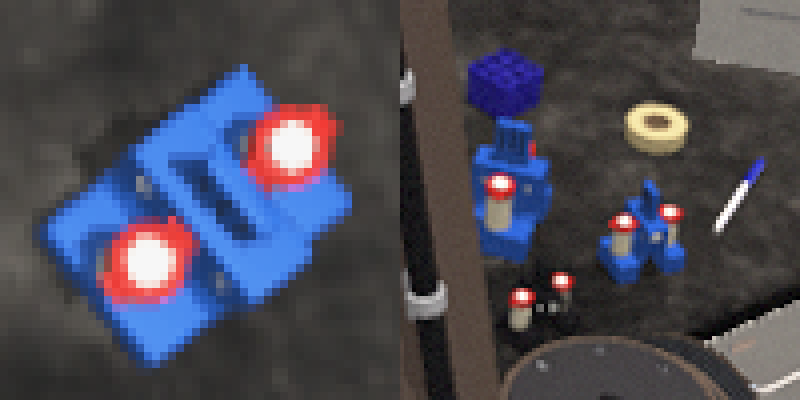

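```bash
cat >> h.py <<'E'
uh,L,_=railfit(); n=np.array([*(-uh*np.sin(.12)),np.cos(.12)])
G=45+59
def pick_carry(a,b,ends):
    "a,b: cap-top px, x axis a->b; picks, carries over the mark, lowers to contact"
    a,b=at_z("top",a,79),at_z("top",b,79); M=(a+b)/2; M[2]=64
    X=(b-a)/np.linalg.norm(b-a); Y=np.array([-X[1],X[0],0]); R=Rd(ends*Y)
    print("mid",M.round(1),"sep",np.linalg.norm(b-a).round(1),"x",X.round(3))
    r.set_gripper(60,30); r.goto(M+[0,0,G+60],R); r.move_l(M+[0,0,G],max_speed=120)
    r.set_gripper(0,30); s=r.sense(); print("grip",s['opening'],s['grip_force'])
    r.move_l(M+[0,0,G+110],max_speed=150)
    Rr=Rd([*uh,0],n); P=lambda h: L+n*(h+G)
    r.goto(P(75),Rr); r.move_l(P(30),max_speed=150); r.sleep(.2)
    s=r.sense(); print(s['time'],"hold",s['opening'],s['contact_force'].round(1))
E
python3 - <<'E'
from h import *
pick_carry((347.9,237.3),(366.06,222.9),1)
for nm in ("top","scene"): cv2.imwrite(f"pics/{nm}2.png",r.grab_frame(nm)[:,:,::-1])
s=cv2.imread("pics/scene2.png");t=cv2.imread("pics/top2.png")
cv2.imwrite("pics/mos2.png",np.hstack([cv2.resize(s[150:250,180:300],(480,400),interpolation=3),cv2.resize(t[120:220,160:240],(320,400),interpolation=3)]))
E
```

```text
mid [ 460.2 -263.3   64. ] sep 66.7 x [ 0.603 -0.798  0.   ]
grip 9.90242838941851 29.997759461402893
17.4167 hold 10.257960643298608 [ 0.2  0.3 -3.1]
```

View pics/mos2.png

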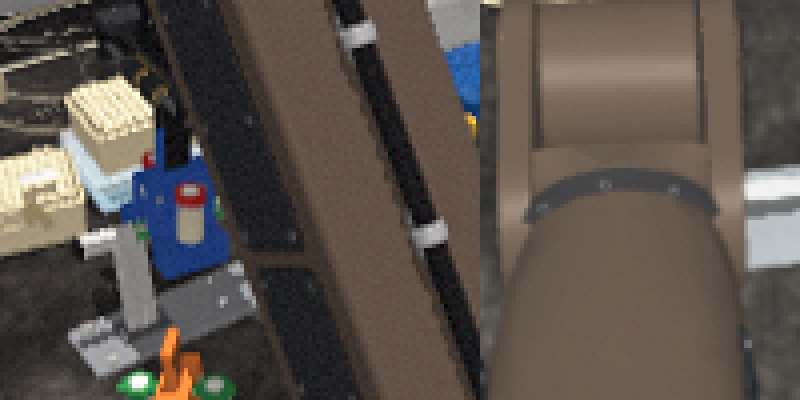

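The blue carrier hangs astride the rail (scene crop ~(190,215)), rail in its slot, no lateral force. I'll lower it to contact.

```bash
cat >> h.py <<'E'
def lower():
    f0=r.sense()['contact_force']; P=lambda h: L+n*(h+G)
    r.move_l(P(14),max_speed=60); h=14
    while h>1:
        h-=1; r.move_l(P(h),max_speed=25); f=r.sense()['contact_force']-f0
        print(h,f.round(1).tolist())
        if np.linalg.norm(f)>4: break
    return h
E
python3 - <<'E'
from h import *
lower(); print(r.sense()['time'],r.sense()['moment'].round(2))
E
```

```text
13 [-1.2, -0.3, -0.7]
12 [-0.8, -0.8, -0.7]
11 [-0.7, 0.2, 0.0]
10 [-0.9, -0.1, -0.8]
9 [-0.3, -0.0, 0.7]
8 [0.0, -0.1, 0.4]
7 [-2.2, -0.6, 3.2]
6 [-3.4, -2.2, 11.4]
19.9333 [-0.31  0.59  0.06]
```

```bash
cat >> h.py <<'E'
def release(tag):
    P=lambda h: L+n*(h+G)
    r.move_l(P(6.6),max_speed=20); print(r.sense()['contact_force'].round(1))
    r.set_gripper(50); r.move_l(P(90),max_speed=200); s=r.sense()
    r.goto_joints(np.array(s['qpos'])+[0.5,-.25,0,0,0,0])
    r.sleep(1.5); print(r.sense()['time'])
    for i in range(2):
        T=r.grab_frame("top");S=r.grab_frame("scene");r.sleep(.5)
        for nm in ("blue_carrier_mid","orange_carrier_mid"):
            r.grab_frame("top"); print(nm,[(round(d['score'],2),np.round(d['point'],1).tolist()) for d in r.tip_of("top",nm)][:3])
    cv2.imwrite(f"pics/mos{tag}.png",np.hstack([cv2.resize(S[150:270,190:310],(400,400),interpolation=3),cv2.resize(T[120:260,180:320],(400,400),interpolation=3)])[:,:,::-1])
    cv2.imwrite(f"pics/top{tag}.png",T[:,:,::-1])
E
python3 - <<'E'
from h import *
release("3")
print("expect blue",proj("top",[L-n*0-(310-35)*np.r_[uh*np.cos(.12),np.sin(.12)]+7*n]))
E
```

```text
[-2.8 -1.6  7.1]
24.4417
blue_carrier_mid [(0.9, [336.1, 278.6]), (0.78, [353.9, 166.1]), (0.74, [293.4, 161.6])]
orange_carrier_mid [(0.84, [178.2, 234.0])]
blue_carrier_mid [(0.93, [385.4, 273.2]), (0.92, [354.8, 163.0]), (0.85, [332.1, 276.3])]
orange_carrier_mid [(0.94, [175.5, 232.5])]
expect blue [[295.58449636 160.62091823]]
```

View pics/mos3.png

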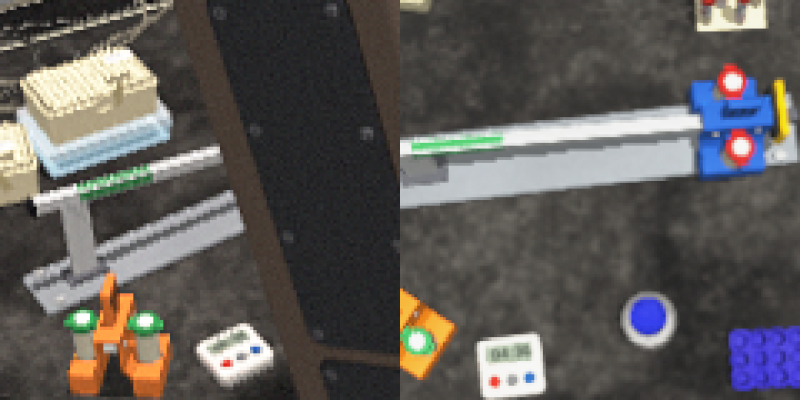

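Blue rests against the stop (top crop ~(735,115)). Next is the orange carrier: two green caps at top px (166.4,226.4) and (185.4,238.9).

```bash
sed -i 's/G+110\]/G+160]/' h.py
python3 - <<'E'
from h import *
T=r.grab_frame("top"); bl=sorted([b for b in blobs(T,(45,80,60),(85,255,255),(155,215,230,260))],key=lambda b:-b[0])[:2]; print(bl)
pick_carry((166.4,226.4),(185.4,238.9),-1)
lower(); print(r.sense()['time'])
E
```

```text
[(np.int32(59), [161, 222, 12, 10], array([166.22, 226.41])), (np.int32(54), [180, 234, 12, 10], array([185.83, 238.94]))]
mid [459.2 251.4  64. ] sep 65.9 x [-0.549 -0.836  0.   ]
grip 9.995514124308363 29.99711573123932
31.875 hold 9.725697178909432 [-0.5 -1.  -4.2]
13 [0.7, 0.5, 0.9]
12 [0.7, 0.9, 0.7]
11 [0.9, 0.6, 0.1]
10 [-0.0, 0.4, 0.9]
9 [1.6, 0.2, 1.1]
8 [1.0, 0.5, 1.1]
7 [-0.9, 0.5, 4.1]
34.0417
```

Run:
```python
from h import *
release("4")
print("expect orange",proj("top",[L-(310-105)*np.r_[uh*np.cos(.12),np.sin(.12)]+7*n]))
```

```text
[-2.6 -2.   6. ]
38.55
blue_carrier_mid [(0.96, [355.4, 166.6]), (0.76, [383.9, 269.3]), (0.76, [332.9, 277.7])]
orange_carrier_mid [(0.74, [274.5, 164.4]), (0.17, [296.8, 143.6])]
blue_carrier_mid [(0.83, [355.1, 165.7]), (0.75, [334.2, 278.7]), (0.74, [293.3, 160.5])]
orange_carrier_mid [(0.72, [275.6, 163.5])]
expect orange [[271.28313302 162.79894838]]
```

View pics/mos4.png

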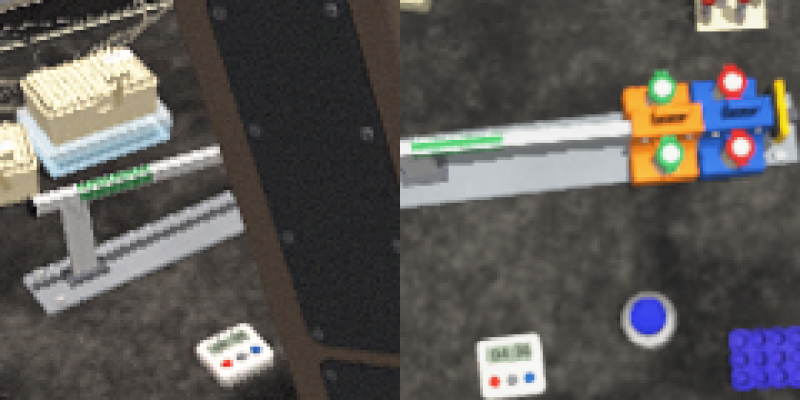

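Orange (crop ~(662,120)) rests against blue at (732,115), which sits at the stop with its cap shut. The robot is clear.

```bash
python3 -c "
from plant import r
r.sleep(.5); print(r.hand_in())"
```

```text
the job is handed in; nothing more can be done
None
```

The job is handed in: the red flip cap is shut, the blue carrier rests at the stop, the orange carrier rests against it, and the robot touches nothing, finished at about 40 s of the 72 s allowed.

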